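# Clear and level the casting stand

### The job

Push the spent plaster mould off the casting stand's plate so that it tips into the open bin beside the stand. Then, with the plate empty, turn the two foot knobs by their crank pegs until the plate sits level to within one degree. Leave the lidded tub, bowl, cup and brush where they are.

Things in the scene. Friction and masses are not known exactly. Their poses are not given: they have to be found in the camera images.
- plate_center (a point): Centre of the top face of the stand's bare aluminium plate, 160 mm (its x) by 240 mm (its y), 12 mm thick, no rim. x points away from the knobs, y to the left, z is normal to the plate. It rests on a fixed ball pivot and two screw feet; level when z is vertical, i.e. when foot_left and foot_right are as high as pivot_point (125 mm above the bench).
- pivot_point (a point): Point in the plane of the plate's top face over the fixed ball pivot, 62 mm from plate_center along the plate's +x; always 125 mm above the bench.
- foot_left (a point): Point in the plane of the plate's top face where the left screw foot (plate's +y) carries the plate, on an ear of the plate: 120 mm to -x and 90 mm to +y of plate_center. The left knob moves it up or down; it starts too low.
- foot_right (a point): The same for the right screw foot: 120 mm to -x and 90 mm to -y of plate_center. It may start low or high.
- knob_left_axis (a point): Centre of the top face of the front left foot knob, a dark steel disc of 90 mm diameter, 18 mm thick, riding 43 mm above foot_left: it rises, falls and leans with the plate. Its axis is about upright. Clockwise from above raises foot_left by 20 mm per turn and hardly moves the other foot. Friction (0.1 N m) holds it where it is left. End stops 1.27 turns either side of the level setting.
- knob_right_axis (a point): The same on the front right foot knob, 43 mm above foot_right; clockwise from above raises foot_right by 20 mm per turn.
- peg_left (a point): Middle of the upright steel crank peg on the left knob: 12 mm diameter, standing 40 mm up from the disc's top face, 36 mm from the knob's axis; this point is 20 mm above the disc. Pushing the peg round turns the knob; it starts at any angle.
- peg_right (a point): The same point of the crank peg on the right knob.
- mould_center (a point): Centre of the spent plaster mould, a white block 100 mm (its x) by 95 mm (its y) by 60 mm high, about 0.8 kg, lying loose on the plate. It is too wide to grip and is pushed sideways; a few newtons make it slide.
- bin: Open grey plastic bin, fixed on the bench right beside the plate's left or right edge (either may be drawn); 250 mm (its x) by 210 mm (its y), 75 mm high, wall and floor 5 mm. Origin at the centre of its underside; its axes are roughly parallel to the plate's. Its rim is lower than the plate.
- tub: Lidded white round tub, 188 mm diameter, 76 mm high, on the other side of the plate from the bin. Not to be moved. Origin at the centre of its underside.
- bowl: White porcelain bowl, 110 mm diameter, 50 mm high, to the right. Not to be moved. Origin at the centre of its underside.
- cup: White porcelain cup, 74 mm diameter, 80 mm high, to the left. Not to be moved. Origin at the centre of its underside.
- brush: Brush lying on the bench to the right. Not to be moved.

How it is judged:
On the way, in this order (a step that is already met when the one before it is completed fails the run):
1. the mould lies in the bin (x of mould_center in the frame of bin between -0.11 and 0.11 m and y of mould_center in the frame of bin between -0.09 and 0.09 m and z of mould_center in the frame of bin below 0.075 m), for 0.2 s.
2. the empty plate is level (all of step 1 and angle between plate_center's own z axis and vertical below 0.02 rad), for 0.2 s.
At the end, for the whole second after the job is handed in: The mould is at rest inside the bin (its centre within the walls and less than 75 mm above the bench) and the plate is level: its normal is within 0.02 rad (1.15 degrees) of vertical (all of step 2 and linear speed of mould below 0.02 m/s); the robot touches nothing.
It fails at once if the tub is shoved (more than 30 mm) (distance of tub from where it was at the start of the episode above 0.03 m).
It fails at once if the bowl is shoved (more than 30 mm) (distance of bowl from where it was at the start of the episode above 0.03 m).
It fails at once if the cup is shoved (more than 30 mm) (distance of cup from where it was at the start of the episode above 0.03 m).
It fails at once if the brush is shoved (more than 30 mm) (distance of brush from where it was at the start of the episode above 0.03 m).
It also fails if it takes over 72 s, if anything falls off the work surface, if the arm or the gripper's body presses on something with over 40 N, if the wrist force passes 120 N, or if a joint passes its speed limit or range.

### The arm

A 6-joint arm with a two-finger parallel gripper is mounted at the origin on the work surface. World frame = base frame: x ahead of the robot, y to its left, z up, the work surface at z = 0. Lengths are in m, angles in rad, forces in N, time in s.
With the tool pointing down it reaches from about 0.425 to 0.925 m from the base axis. Payload 12.5 kg.
Tool frame: the origin (TCP) lies between the finger pads; the fingertips stand 11 mm ahead of it and the grasp point (between the pads) lies 8 mm behind it; y points along the fingers, x is the direction in which the jaws open and shut, and the axes are right-handed (so a half turn about y gives the same grasp; the last joint's range is limited). The gripper opens to 85 mm and grips with 20 to 120 N. Pads are 22 mm wide; open, the fingers measure 114 mm over their backs; the gripper's body (76 mm by 85 mm) begins 54 mm behind the grasp point. The pads swing forward as they close: fully open they stand 13 mm farther back than shut.
Start: joints at [1.075, 0.491, 1.559, -0, 1.092, -0.106], TCP at [0.237, 0.578, 0.242] pointing down, gripper open.
Joint ranges: [-3.1, 3.1], [-0.84, 2.19], [0.05, 2.79], [-1.13, 4.28], [0.06, 2.93], [-2.69, 2.69]. Speed limits (rad/s): [2.22, 2.22, 2.79, 3.14, 3.14, 3.14].

### API

Orientations are given as [roll, pitch, yaw] about the fixed x, y, z axes, in that order (R = Rz(yaw) Ry(pitch) Rx(roll)).
In Python, from cell import r gives the robot as it stands.
- The arm moves only by the tool arm_command, never from a script. Its argument "moves" is one flat list of numbers, 6 for each row, row after row: the shift along the world's x, y, z in m, then the turn, a rotation vector about the world's x, y, z in units of 6 degrees (1.0 is 6 degrees). In form: [dx, dy, dz, wx, wy, wz, dx, dy, dz, wx, wy, wz, ...]. A call has 1 to 20 rows; each row shifts and turns the commanded pose from where the row before left it; what a row does not reach is not made up. A row lasts 1/12 s, in which the tool goes at most 41.7 mm and 7.16 degrees, less where a joint would pass 70% of its speed; a pose out of reach is approached as far as the arm can. A call with a gripper value outside its range is refused whole. "gripper" is the finger opening in m, from 0 to 0.0854, set as the call begins (left out, the last holds). The fingers move at their own pace and stop on an object; "squeeze" is the grip in N (left out, the last holds). Time passes only in rows, so rows that do not move let the fingers close. It gives the time, the measured TCP pose, the force and the opening at its end, in the units of the state.
- r.get_obs(): the state, without advancing time (a new reading comes with each control period).
- r.camera(name): name is "side" or "top"; returns a dict with "color" (384x512x3 uint8, blue, green, red), "K" (3x3 intrinsics, pixels), "rvec" (rotation vector, rad) and "tvec" (3), from world to camera coordinates, as OpenCV has them. Camera axes: x right, y down, z forward; pixel columns grow to the right and rows downward; lengths in m; the calibration is good to about 2 mm. A picture is of the moment at which its call begins. There is no depth.
- r.sign_off(): hands the job in, once; it reports no verdict.
Trained networks look in a picture, given as the dict that the camera call returned (one of the last four; its "shot" number tells which), for a name from the list of things; names that differ only in an ending like _2 or _b are one class to them, and where a whole thing is asked for, a point or a joint stands for the part that bears it (a point fixed in the world has none). Each returns a list of dicts, best first, with "score" (0 to 1); they miss things now and then, are a little off and sometimes report something else, mostly with a low value. They report only what shows in the picture. A call takes as long as a camera call.
- r.recognise(picture, name): "rect" ([centre column, centre row, width, height] in pixels, round what is visible of it).
- r.masks_of(picture, name): "pixels" (384x512 bool, what is visible of it) and "rect" ([centre column, centre row, width, height] in pixels, round what is visible of it).
The state is a dict: "time_s": time; "joint_pos": joint angles; "joint_vel": joint speeds; "joint_efforts": joint torques, N m; "tcp_pos": TCP position; "tool_rot": TCP orientation; "wrist_force": force on the tool from outside, world axes, zero at the start; "ft_torque": the same for the moment, N m; "grip_width": opening from 0.0 (shut) to 1.0 (fully open).
Only numpy, scipy, OpenCV 4.12 (cv2) and the standard library are available. Lean on these libraries where they do the work, as an engineer would, in place of code of your own. Each camera call takes 0.05 s, during which the arm holds its last target.

## Working session

There is one attempt and no reset: what is moved stays moved. The work goes in short steps, Python scripts to look and compute and a tool call to move; the robot and the scene stay as the last step left them, time stands still between calls to the robot, and variables do not carry over. Pictures are saved under pics/ and viewed, and the job is handed in when it is done.

Besides the shell and the picture viewer there is one more tool, called after "Request:" as name(argument=value, ...) on one line, values as JSON. arm_command: Moves the arm, as the interface text tells. Its arguments: {"type":"object","properties":{"moves":{"type":"array"},"gripper":{"type":"number"},"squeeze":{"type":"number"}},"required":["moves"]}

```bash
mkdir -p pics; ls; cat > h.py <<'E'
import numpy as np, cv2
from cell import r
def snap(n,tag):
    p=r.camera(n); cv2.imwrite(f'pics/{tag}.png',cv2.resize(p['color'],(768,576))); return p
def cam(p):
    R=cv2.Rodrigues(np.array(p['rvec'],float))[0]; t=np.array(p['tvec'],float).ravel(); return np.array(p['K'],float),R,t
def proj(p,X):
    return cv2.projectPoints(np.array(X,float).reshape(-1,3),np.array(p['rvec'],float),np.array(p['tvec'],float),np.array(p['K'],float),None)[0].reshape(-1,2)
def atz(p,uv,z):
    K,R,t=cam(p); d=R.T@np.linalg.inv(K)@np.array([uv[0],uv[1],1.]); c=-R.T@t; return c+d*(z-c[2])/d[2]
def tri(p1,u1,p2,u2):
    A=[];b=[]
    for p,u in((p1,u1),(p2,u2)):
        K,R,t=cam(p); d=R.T@np.linalg.inv(K)@np.array([u[0],u[1],1.]); d/=np.linalg.norm(d); c=-R.T@t
        M=np.eye(3)-np.outer(d,d); A.append(M); b.append(M@c)
    return np.linalg.lstsq(np.vstack(A),np.hstack(b),rcond=None)[0]
E
python3 - <<'E'
from h import *
o=r.get_obs();print({k:np.round(v,3) for k,v in o.items()})
s=snap('side','s0');t=snap('top','t0')
for n,p in(('side',s),('top',t)):
    K,R,tt=cam(p);print(n,np.round(-R.T@tt,3),K[0,0])
    for k in ['plate_center','knob_left_axis','peg_left','mould_center','bin','tub','bowl','cup','brush']:
        print(k,[(np.round(d['rect']).astype(int).tolist(),round(d['score'],2)) for d in r.recognise(p,k)][:4])
E
```

```text
pics
{'time_s': np.float64(0.0), 'joint_pos': array([ 1.075,  0.492,  1.559,  0.   ,  1.092, -0.106]), 'joint_vel': array([ 0.001,  0.001,  0.   ,  0.001, -0.   , -0.002]), 'joint_efforts': array([ 4.0000e-03, -6.1844e+01, -2.6160e+01,  0.0000e+00,  4.0000e-03,
       -0.0000e+00]), 'tcp_pos': array([0.237, 0.578, 0.242]), 'tool_rot': array([-1.571e+00,  1.000e-03,  1.181e+00]), 'wrist_force': array([-0.802, -0.32 ,  0.449]), 'ft_torque': array([-0.009, -0.005, -0.047]), 'grip_width': np.float64(0.997)}
side [-0.332 -1.054  1.194] 465.49223028238646
plate_center [([248, 188, 84, 44], 0.91), ([252, 171, 34, 26], 0.73), ([245, 193, 26, 23], 0.31)]
knob_left_axis [([213, 172, 24, 20], 0.54)]
peg_left [([214, 173, 19, 14], 0.61)]
mould_center [([254, 171, 36, 29], 0.58)]
bin [([299, 226, 92, 72], 0.78)]
tub [([216, 167, 42, 31], 0.76)]
bowl [([272, 297, 39, 34], 0.9)]
cup [([249, 187, 80, 51], 0.68), ([151, 162, 13, 20], 0.58)]
brush [([327, 330, 45, 52], 0.86), ([245, 192, 24, 20], 0.29)]
top [ 0.11  -0.013  1.895] 462.1107357088577
plate_center [([242, 181, 68, 64], 0.7)]
knob_left_axis [([216, 204, 23, 25], 0.91), ([243, 179, 66, 64], 0.25)]
peg_left [([221, 202, 21, 23], 0.64)]
mould_center [([239, 170, 30, 30], 0.57)]
bin []
tub [([182, 181, 47, 44], 0.95)]
bowl [([354, 243, 29, 32], 0.82)]
cup [([128, 230, 20, 19], 0.65), ([240, 170, 31, 32], 0.51)]
brush [([390, 227, 19, 50], 0.62)]
```

View images.

```bash
python3 - <<'E'
from h import *
s=r.camera('side');t=r.camera('top')
cv2.imwrite('pics/sc0.png',cv2.resize(s['color'][120:280,130:370],(800,533),interpolation=cv2.INTER_CUBIC))
cv2.imwrite('pics/tc0.png',cv2.resize(t['color'][110:260,140:340],(800,600),interpolation=cv2.INTER_CUBIC))
E
```

```text
(no output)
```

View pics/sc0.png

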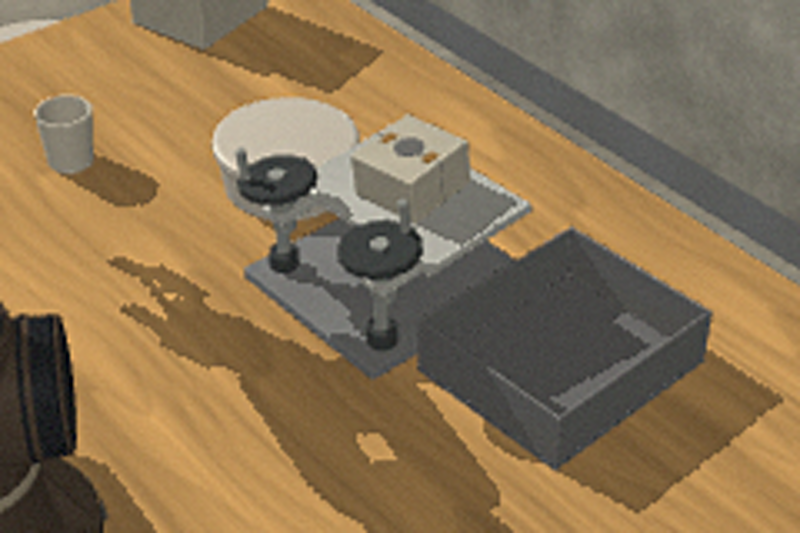

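View pics/tc0.png

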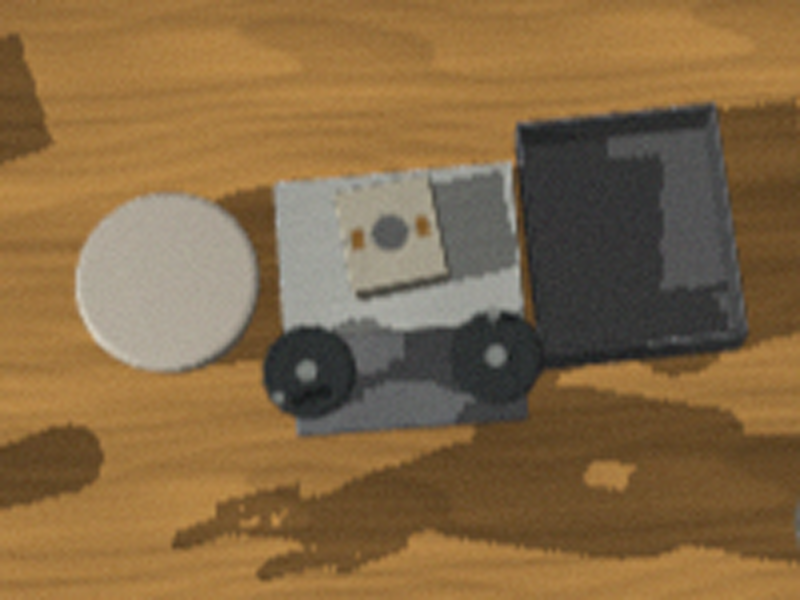

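View pics/t0.png

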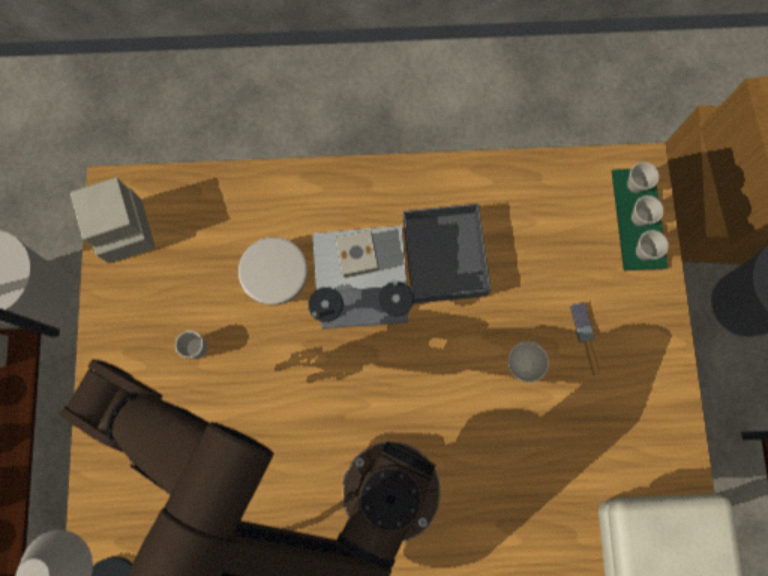

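```bash
cat >> h.py <<'E'
def S(u,v): return (u/3.3333+130, v/3.3333+120)
def T(u,v): return (u/4+140, v/4+110)
E
python3 - <<'E'
from h import *
s=r.camera('side');t=r.camera('top')
f=lambda n,a,b: print(n,np.round(tri(s,S(*a),t,T(*b)),4), np.round(np.array(proj(s,tri(s,S(*a),t,T(*b)))[0])-S(*a),1))
f('hubL',(277,175),(306,371)); f('hubR',(380,244),(495,356))
f('pegLtop',(241,152),(278,398)); f('pegRtop',(404,204),(492,315))
f('mould spot',(409,148),(390,232))
f('mould corner near right',(412,178),(447,275)); f('mould far right',(469,143),(430,180)); f('mould left near',(354,155),(357,292)); f('far left',(408,115),(336,192))
f('plate far right',(531,209),(512,164))
for p in [(277,183),(512,164),(524,318),(283,330)]: print('plate',np.round(atz(t,T(*p),.123),3))
for p in [(518,125),(714,104),(746,345),(535,365)]: print('bin rim',np.round(atz(t,T(*p),.075),3))
print('tub',np.round(atz(t,T(167,282),.076),3))
f('binR far',(573,231),(518,125));f('bin',(710,313),(714,104));f('bin',(557,413),(746,345))
E
```

```text
hubL [0.4783 0.1468 0.1503] [-0.4  0.1]
hubR [ 0.4832 -0.0358  0.1598] [-0.5  0.1]
pegLtop [0.4467 0.1706 0.1831] [-0.5  0.1]
pegRtop [ 0.5157 -0.0348  0.1973] [-0.7  0.2]
mould spot [0.6043 0.0607 0.1802] [-0.2  0. ]
mould corner near right [0.5596 0.0059 0.1884] [-0.9  0.2]
mould far right [0.6551 0.0188 0.187 ] [-0.8  0.2]
mould left near [0.5484 0.0936 0.1765] [-0.6  0.1]
far left [0.6458 0.1119 0.1817] [-0.  0.]
plate far right [ 0.685  -0.0614  0.1269] [-0.1  0. ]
plate [0.676 0.175 0.123]
plate [ 0.686 -0.061  0.123]
plate [ 0.527 -0.066  0.123]
plate [0.525 0.172 0.123]
bin rim [ 0.743 -0.071  0.075]
bin rim [ 0.758 -0.275  0.075]
bin rim [ 0.5   -0.289  0.075]
bin rim [ 0.489 -0.076  0.075]
tub [0.591 0.294 0.076]
binR far [ 0.7463 -0.0717  0.0711] [-0.4  0.1]
bin [ 0.7582 -0.2756  0.0751] [-0.2  0.1]
bin [ 0.5024 -0.2905  0.0892] [-1.7  0.4]
```

Request:
arm_command(moves=[0.023,-0.0264,0,0,0,-0.65,0.023,-0.0264,0,0,0,-0.65,0.023,-0.0264,0,0,0,-0.65,0.023,-0.0264,0,0,0,-0.65,0.023,-0.0264,0,0,0,-0.65,0.023,-0.0264,0,0,0,-0.65,0.023,-0.0264,0,0,0,-0.65,0.023,-0.0264,0,0,0,-0.65,0.023,-0.0264,0,0,0,-0.65,0.023,-0.0264,0,0,0,-0.65,0.023,-0.0264,0,0,0,-0.65,0.023,-0.0264,0,0,0,-0.65,0.023,-0.0264,0,0,0,-0.65,0.023,-0.0264,0,0,0,-0.65,0.023,-0.0264,0,0,0,-0.65,0.023,-0.0264,0,0,0,-0.65,0,0,0,0,0,0], gripper=0.06)

```text
time_s: 2.62
tcp_pos: [0.6088, 0.1514, 0.242]
tool_rot: [-1.572, -0.001, 0.084]
wrist_force: [0.6, -0.4, 0.4]
grip_width: 0.701
```

Request:
arm_command(moves=[-0.001,0.003,-0.03,0,0,0,-0.001,0.002,-0.03,0,0,0.3,0,0.001,-0.02,0,0,0.2,0,0,-0.01,0,0,0,0,0,0,0,0,0])

```text
time_s: 3.03
tcp_pos: [0.6027, 0.1618, 0.1503]
tool_rot: [-1.571, 0.003, 0.144]
wrist_force: [-0.6, -0.2, 0.3]
grip_width: 0.698
```

```bash
cat > look.py <<'E'
from h import *
import sys
tag=sys.argv[1]
s=r.camera('side');t=r.camera('top')
a=cv2.resize(s['color'][130:250,160:360],(800,480),interpolation=cv2.INTER_CUBIC)
cv2.imwrite(f'pics/s_{tag}.png',cv2.resize(s['color'][120:280,130:370],(800,533),interpolation=cv2.INTER_CUBIC))
cv2.imwrite(f'pics/t_{tag}.png',cv2.resize(t['color'][110:260,140:340],(800,600),interpolation=cv2.INTER_CUBIC))
E
python3 look.py 1
```

```text
(no output)
```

View pics/s_1.png

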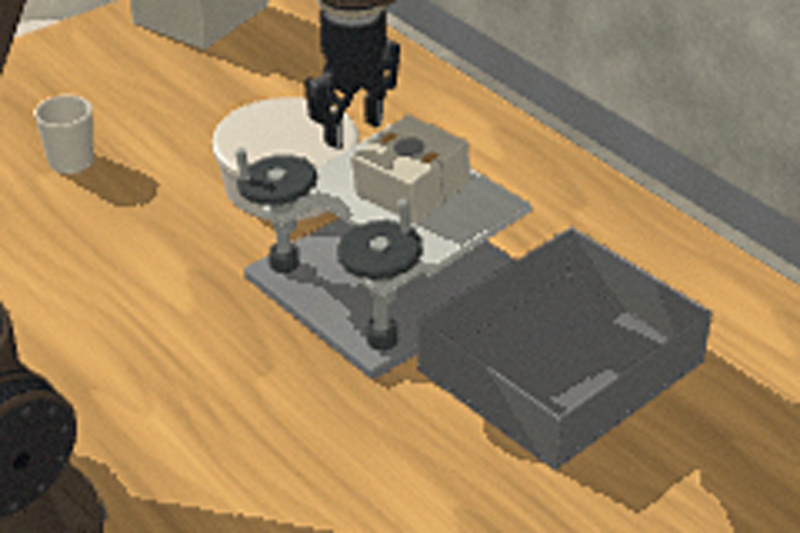

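Request:
arm_command(moves=[0,-0.012,0,0,0,0,0,-0.012,0,0,0,0,0,-0.01,0,0,0,0,0,-0.01,0,0,0,0,0.001,-0.014,0,0,0,-0.1,0.001,-0.014,0,0,0,-0.1,0.001,-0.014,0,0,0,-0.1,0.001,-0.014,0,0,0,-0.1,0.001,-0.014,0,0,0,-0.1,0.001,-0.014,0,0,0,-0.1,0.001,-0.014,0,0,0,-0.1])

```text
time_s: 4.05
tcp_pos: [0.6106, 0.0197, 0.154]
tool_rot: [-1.569, -0.002, 0.07]
wrist_force: [-3.0, 12.6, 10.2]
grip_width: 0.703
```

```bash
python3 look.py 2
```

```text
(no output)
```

View pics/s_2.png

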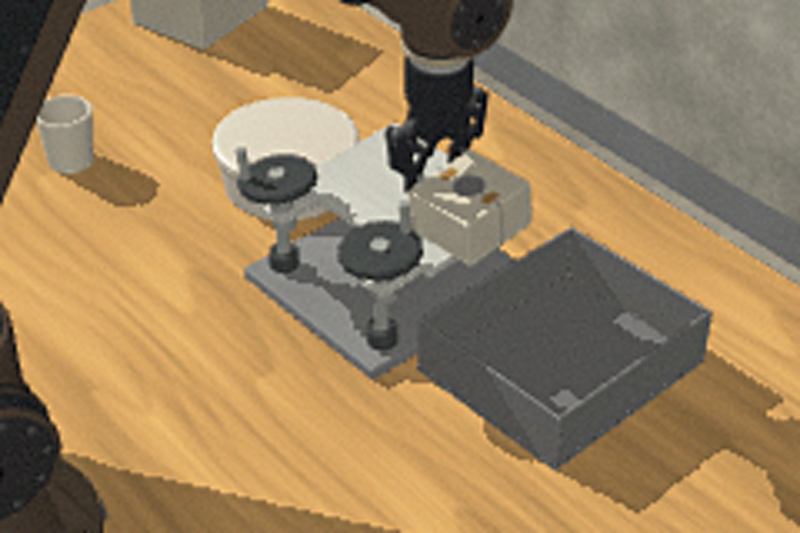

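View pics/t_2.png

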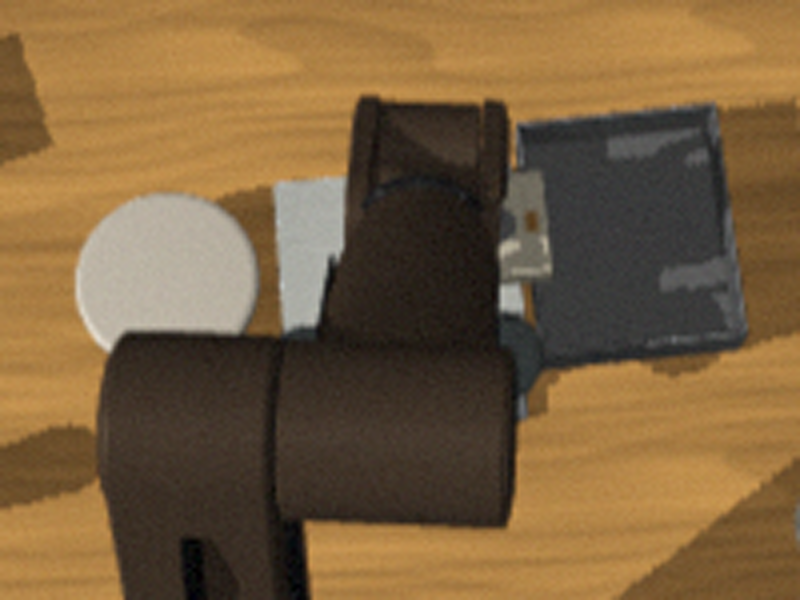

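Request:
arm_command(moves=[0.001,-0.014,0,0,0,0,0.001,-0.016,0,0,0,0,0.001,-0.018,0,0,0,0,0.001,-0.018,0,0,0,0,0,-0.018,0.002,0,0,0,0,-0.018,0.002,0,0,0,0,-0.008,0.002,0,0,0,0,0,0,0,0,0,0,0,0,0,0,0])

```text
time_s: 4.9
tcp_pos: [0.6144, -0.0904, 0.1584]
tool_rot: [-1.571, -0.0, 0.07]
wrist_force: [0.2, 0.8, 0.6]
grip_width: 0.7
```

```bash
python3 look.py 3
```

```text
(no output)
```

View pics/s_3.png

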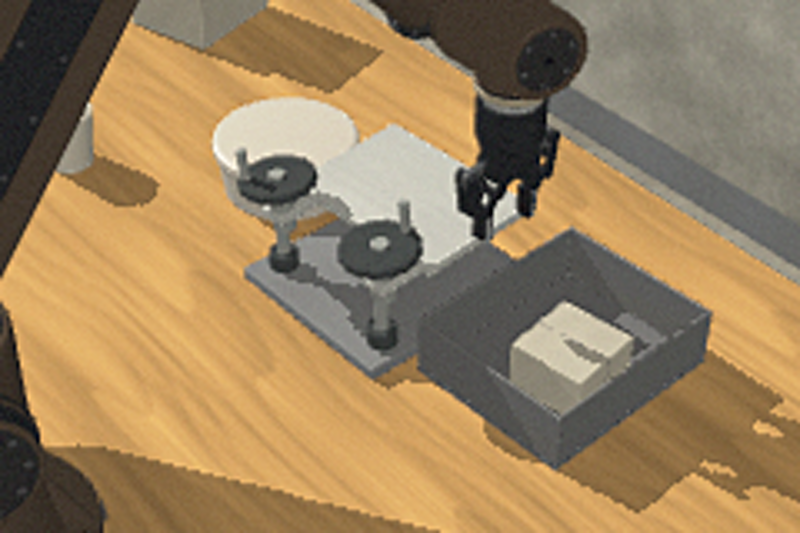

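View pics/t_3.png

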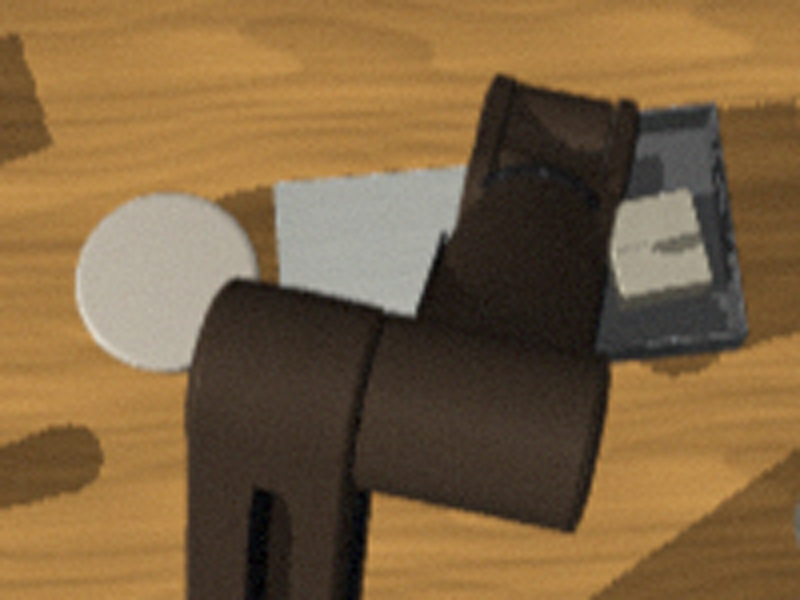

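```bash
cat > fit.py <<'E'
from h import *
from scipy.optimize import least_squares
def frame(q):
    x,y,yaw,dL,dR=q[:5]   # pivot xy, yaw, foot heights rel 125
    ex=np.array([182*1e-3,0,-(dL+dR)/2]); ex/=np.linalg.norm(ex)
    ey=np.array([0,.18,dL-dR]); ey-=ex*(ex@ey); ey/=np.linalg.norm(ey)
    R=np.stack([ex,ey,np.cross(ex,ey)],1); c,s=np.cos(yaw),np.sin(yaw)
    R=np.array([[c,-s,0],[s,c,0],[0,0,1]])@R
    return R,np.array([x,y,.125])
def pt(q,l): R,p=frame(q); return p+R@(np.array(l)-[.062,0,0])
def peg(q,side,h):
    y=.09 if side=='L' else -.09; a=q[5] if side=='L' else q[6]
    return pt(q,[-.12+.036*np.cos(a),y+.036*np.sin(a),.043+h])
E
cat > f0.py <<'E'
from fit import *
s=r.camera('side');t=r.camera('top')
obs=[(t,T(277,183),lambda q:pt(q,[.08,.12,0])),(t,T(513,163),lambda q:pt(q,[.08,-.12,0])),
(s,S(531,209),lambda q:pt(q,[.08,-.12,0])),(s,S(393,124),lambda q:pt(q,[.08,.12,0])),
(t,T(306,371),lambda q:pt(q,[-.12,.09,.043+q[7]])),(t,T(495,356),lambda q:pt(q,[-.12,-.09,.043+q[7]])),
(s,S(277,175),lambda q:pt(q,[-.12,.09,.043+q[7]])),(s,S(380,244),lambda q:pt(q,[-.12,-.09,.043+q[7]])),
(t,T(278,398),lambda q:peg(q,'L',.04)),(t,T(492,315),lambda q:peg(q,'R',.04)),
(s,S(241,152),lambda q:peg(q,'L',.04)),(s,S(404,204),lambda q:peg(q,'R',.04))]
def res(q): return np.concatenate([proj(p,f(q))[0]-np.array(u) for p,u,f in obs]+[[ (q[7]-.002)/.003]])
o=least_squares(res,[.66,.05,.04,-.018,-.008,np.radians(218),np.radians(0),.002],x_scale=[.01,.01,.05,.01,.01,.1,.1,.002])
q=o.x;print(np.round(q,4));print(np.round(o.fun,1))
for n in'LR':print(n,'peg mid',np.round(peg(q,n,.02),4),'hub',np.round(pt(q,[-.12,.09 if n=='L' else -.09,.043]),4),'ang world',np.degrees((q[5] if n=='L' else q[6])+q[2]))
print('mould',np.round(atz(t,T(662,247),.1),3))
np.save('q.npy',q)
J=o.jac;print('sd/px',np.round(np.sqrt(np.diag(np.linalg.inv(J.T@J)))[:5]*.5,4))
E
python3 f0.py
```

```text
[ 0.6637  0.0572  0.0282 -0.0179 -0.01    2.416  -0.0727  0.0026]
[-0.6 -0.5  0.  -0.2 -0.  -0.8  0.3 -0.1  0.9 -0.1  0.2  0.1 -0.4  0.1
 -0.9  0.2  0.7 -0.5  0.7 -0.4 -0.3 -0.4 -0.9 -0.2  0.2]
L peg mid [0.4478 0.1677 0.1668] hub [0.4768 0.1438 0.15  ] ang world 140.04357764319974
R peg mid [ 0.5155 -0.0368  0.1806] hub [ 0.4812 -0.036   0.1579] ang world -2.5520702090071143
mould [ 0.599 -0.209  0.1  ]
sd/px [0.0008 0.0009 0.0051 0.0015 0.0015]
```

Request:
arm_command(moves=[0,0,0.035,0,0,0,0,0,0.042,0,0,0,-0.024,0.013,0,0,0,0,-0.025,0.014,0,0,0,0,-0.025,0.014,0,0,0,0,-0.024,0.013,-0.01,0,0,0,0,0,-0.02,0,0,0,0,0,0,0,0,0], gripper=0.05)

```text
time_s: 5.77
tcp_pos: [0.5147, -0.0349, 0.2032]
tool_rot: [-1.57, 0.003, 0.073]
wrist_force: [0.1, 0.0, 0.1]
grip_width: 0.588
```

```bash
python3 look.py 4
```

```text
(no output)
```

View pics/s_4.png

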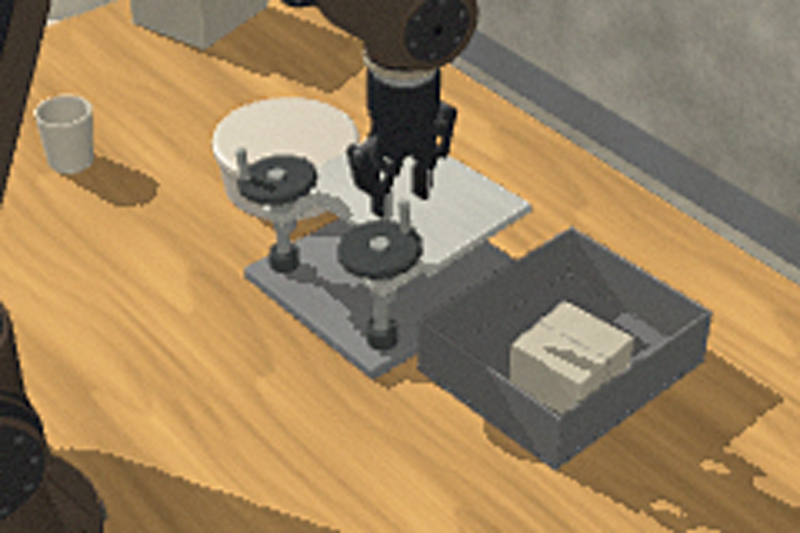

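Request:
arm_command(moves=[0,-0.001,-0.008,0,0,0,0,0,-0.008,0,0,0,0,0,0,0,0,0,0,0,0,0,0,0,0,0,0,0,0,0,0,0,0,0,0,0,0,0,0,0,0,0], gripper=0.0, squeeze=20)

```text
time_s: 6.45
tcp_pos: [0.5174, -0.0374, 0.1891]
tool_rot: [-1.571, -0.002, 0.071]
wrist_force: [5.9, 0.4, -5.5]
grip_width: 0.136
```

```bash
python3 look.py 5; python3 -c "
from h import *
o=r.get_obs();print(o['grip_width'],o['wrist_force'],o['tcp_pos'])"
```

```text
0.13538210998272118 [ 5.63567949  0.50258598 -6.35137336] [ 0.51734227 -0.03741244  0.1890668 ]
```

View pics/s_5.png

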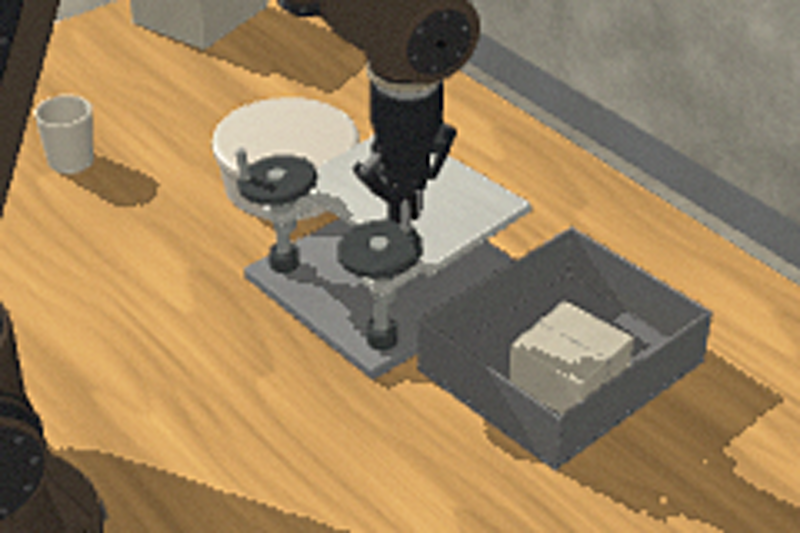

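```bash
cat > path.py <<'E'
from fit import *
def path(q,side,dphi_deg,n,h=.028):
    q=q.copy(); P=[]; i,j=(5,3) if side=='L' else (6,4)
    a0,d0=q[i],q[j]
    for k in range(n+1):
        f=np.radians(dphi_deg)*k/n   # clockwise positive
        q[i]=a0-f; q[j]=d0+.02*f/(2*np.pi); P.append(peg(q,side,h))
    P=np.array(P); D=np.round(np.diff(np.round(P-P[0],4),axis=0),4)
    return P,D,q
def show(P,D):
    print('[',', '.join('%g, %g, %g, 0, 0, 0'%tuple(d) for d in D),']'); print(np.round(P[[0,-1]],4))
E
python3 - <<'E'
from path import *
q=np.load('q.npy'); P,D,q2=path(q,'R',180,15); show(P,D)
E
```

```text
[ -0.0011, -0.0072, 0.0009, 0, 0, 0, -0.0025, -0.0067, 0.0007, 0, 0, 0, -0.004, -0.0061, 0.0007, 0, 0, 0, -0.0052, -0.005, 0.0007, 0, 0, 0, -0.0062, -0.0039, 0.0005, 0, 0, 0, -0.0069, -0.0024, 0.0005, 0, 0, 0, -0.0074, -0.001, 0.0003, 0, 0, 0, -0.0074, 0.0007, 0.0003, 0, 0, 0, -0.0071, 0.0021, 0.0002, 0, 0, 0, -0.0067, 0.0037, 0.0001, 0, 0, 0, -0.0057, 0.005, 0.0001, 0, 0, 0, -0.0047, 0.0061, 0, 0, 0, 0, -0.0033, 0.0069, 0, 0, 0, 0, -0.0019, 0.0075, -0.0001, 0, 0, 0, -0.0003, 0.0078, 0, 0, 0, 0 ]
[[ 0.5149 -0.0364  0.1886]
 [ 0.4445 -0.0289  0.1935]]
```

Request:
arm_command(moves=[0.001,-0.007,0.001,0,0,0,-0.0025,-0.0065,0.0007,0,0,0,-0.004,-0.006,0.0007,0,0,0,-0.005,-0.005,0.0007,0,0,0,-0.006,-0.004,0.0005,0,0,0,-0.007,-0.0025,0.0005,0,0,0,-0.0075,-0.001,0.0003,0,0,0])

```text
time_s: 7.13
tcp_pos: [0.4877, -0.0709, 0.194]
tool_rot: [-1.574, -0.006, 0.07]
wrist_force: [10.7, -10.6, -6.3]
grip_width: 0.129
```

```bash
python3 look.py 6; python3 -c "
from h import *
o=r.get_obs();print(o['grip_width'],o['wrist_force'],o['tcp_pos'])"
```

```text
0.12987935191534533 [  4.04313496 -15.84044788  -4.70933251] [ 0.48655797 -0.07119956  0.19409257]
```

View pics/s_6.png

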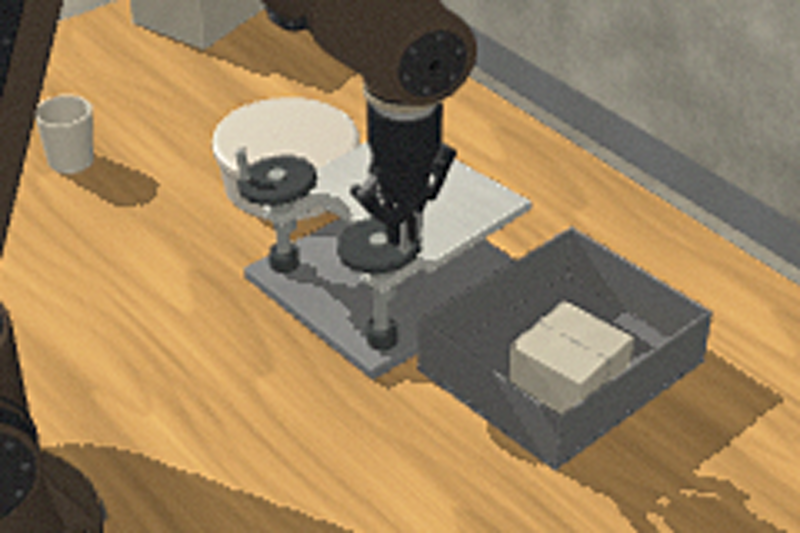

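Request:
arm_command(moves=[-0.0075,-0.001,0.0003,0,0,0,-0.007,0.0015,0.0002,0,0,0,-0.0065,0.0035,0.0001,0,0,0,-0.0055,0.005,0,0,0,0,-0.0045,0.006,0,0,0,0,-0.0035,0.007,0,0,0,0,-0.002,0.0075,0,0,0,0,-0.0005,0.008,0,0,0,0,0,0,0,0,0,0])

```text
time_s: 7.98
tcp_pos: [0.4483, -0.0315, 0.1942]
tool_rot: [-1.571, -0.0, 0.071]
wrist_force: [1.7, -2.8, -1.7]
grip_width: -0.003
```

```bash
python3 look.py 7; python3 -c "
from h import *
o=r.get_obs();print(o['grip_width'],o['wrist_force'],o['tcp_pos'])"
```

```text
-0.000647835556641124 [-0.77261523 -2.50593263 -1.11700445] [ 0.4484867  -0.03194054  0.19414719]
```

View pics/s_7.png

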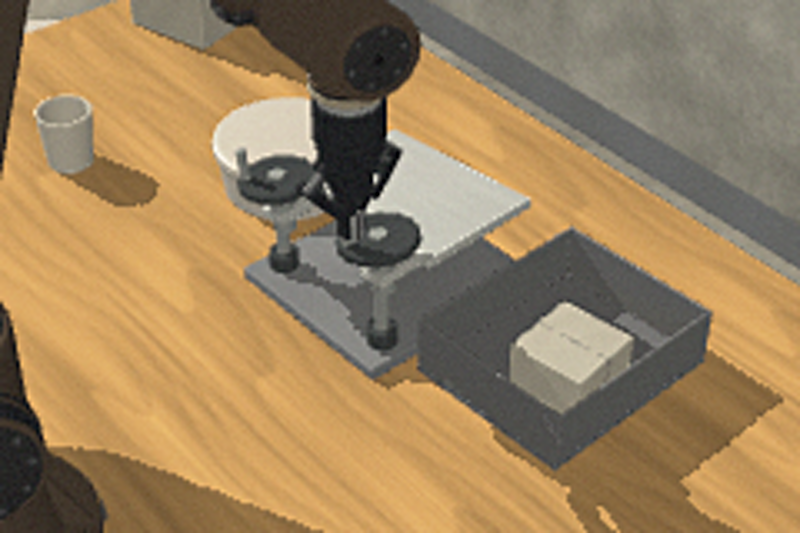

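Request:
arm_command(moves=[0,0.002,0.02,0,0,0,0,0.005,0.02,0,0,0,0,0.036,0,0,0,0,0,0.036,0,0,0,0,0,0.036,0,0,0,0,0,0.036,0,0,0,0,0.001,0.036,-0.01,0,0,0,0,0.011,-0.02,0,0,0,0,0,-0.01,0,0,0,0,0,0,0,0,0], gripper=0.05)

```text
time_s: 8.92
tcp_pos: [0.4486, 0.1668, 0.1923]
tool_rot: [-1.571, 0.004, 0.073]
wrist_force: [-0.2, 0.6, 0.7]
grip_width: 0.588
```

```bash
python3 look.py 8; python3 -c "
from h import *
o=r.get_obs();print(o['grip_width'],o['wrist_force'],o['tcp_pos'])"
```

```text
0.5853852537307513 [-0.05762141  0.25551192  1.26851876] [0.44957026 0.16602038 0.19413266]
```

View pics/s_8.png

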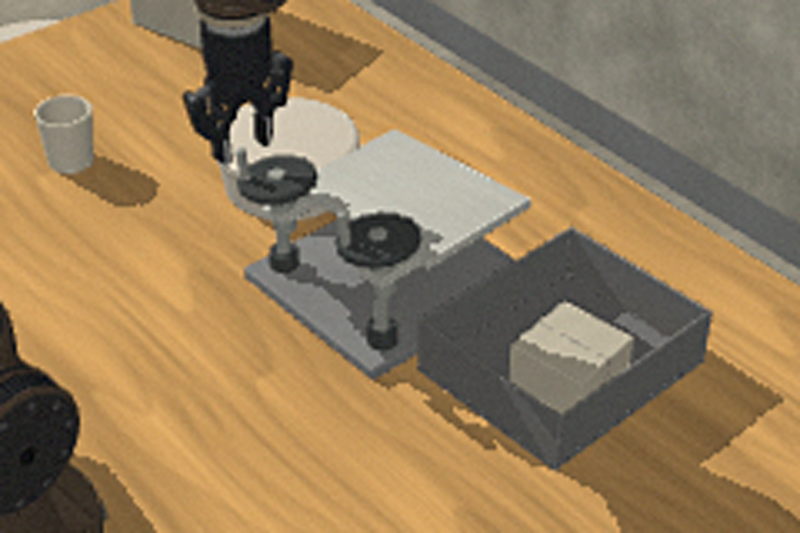

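View pics/t_8.png

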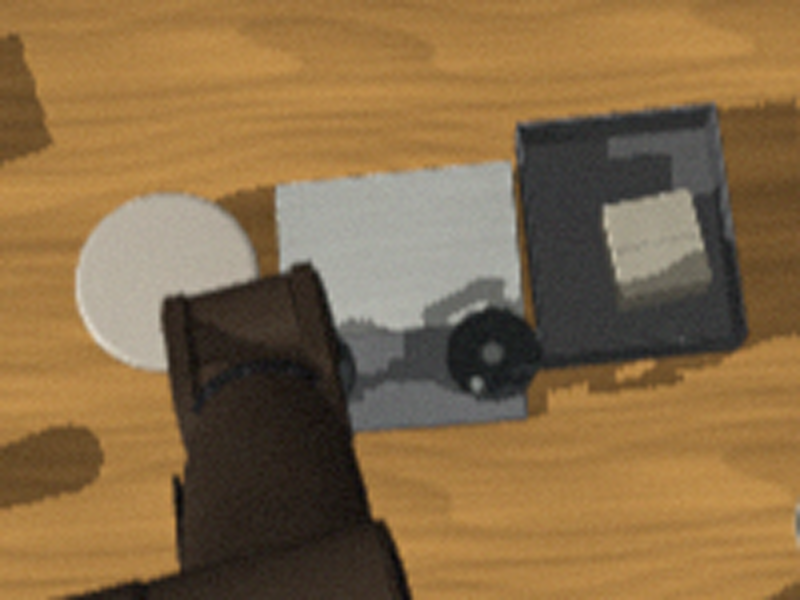

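Request:
arm_command(moves=[0,0,-0.01,0,0,0,0,0,-0.007,0,0,0,0,0,0,0,0,0,0,0,0,0,0,0,0,0,0,0,0,0,0,0,0,0,0,0,0,0,0,0,0,0], gripper=0.0, squeeze=60)

```text
time_s: 9.6
tcp_pos: [0.4492, 0.1661, 0.1772]
tool_rot: [-1.571, 0.0, 0.071]
wrist_force: [-5.4, -1.0, 1.2]
grip_width: 0.112
```

```bash
python3 - <<'E'
from path import *
o=r.get_obs();print(o['grip_width'],o['wrist_force'],o['tcp_pos'],o['joint_pos'])
q=np.load('q.npy'); q[4]=0.0; P,D,q2=path(q,'L',320,32); show(P,D)
E
```

```text
0.11154196880656976 [-5.37282646 -1.02811527  1.20905803] [0.44920127 0.1660779  0.17722482] [ 2.16118687e-01  3.74541119e-01  1.98280141e+00 -7.17226553e-05
  7.84612891e-01  1.45344031e-01]
[ 0.0045, 0.0042, 0.0005, 0, 0, 0, 0.0052, 0.0035, 0.0006, 0, 0, 0, 0.0058, 0.0024, 0.0007, 0, 0, 0, 0.0061, 0.0015, 0.0009, 0, 0, 0, 0.0063, 0.0003, 0.0009, 0, 0, 0, 0.0063, -0.0007, 0.001, 0, 0, 0, 0.0062, -0.0018, 0.001, 0, 0, 0, 0.0057, -0.0028, 0.0011, 0, 0, 0, 0.0052, -0.0038, 0.0011, 0, 0, 0, 0.0045, -0.0046, 0.001, 0, 0, 0, 0.0037, -0.0053, 0.0011, 0, 0, 0, 0.0027, -0.0059, 0.001, 0, 0, 0, 0.0017, -0.0062, 0.001, 0, 0, 0, 0.0007, -0.0065, 0.0009, 0, 0, 0, -0.0005, -0.0064, 0.0008, 0, 0, 0, -0.0015, -0.0063, 0.0007, 0, 0, 0, -0.0026, -0.0059, 0.0007, 0, 0, 0, -0.0035, -0.0053, 0.0006, 0, 0, 0, -0.0043, -0.0047, 0.0005, 0, 0, 0, -0.0051, -0.0038, 0.0005, 0, 0, 0, -0.0055, -0.0028, 0.0004, 0, 0, 0, -0.006, -0.0019, 0.0004, 0, 0, 0, -0.0061, -0.0007, 0.0004, 0, 0, 0, -0.0062, 0.0003, 0.0004, 0, 0, 0, -0.0059, 0.0014, 0.0003, 0, 0, 0, -0.0056, 0.0024, 0.0004, 0, 0, 0, -0.0051, 0.0034, 0.0004, 0, 0, 0, -0.0043, 0.0042, 0.0004, 0, 0, 0, -0.0035, 0.005, 0.0005, 0, 0, 0, -0.0025, 0.0054, 0.0005, 0, 0, 0, -0.0015, 0.0059, 0.0005, 0, 0, 0, -0.0005, 0.006, 0.0006, 0, 0, 0 ]
[[0.4488 0.1716 0.174 ]
 [0.4432 0.1421 0.1958]]
```

Request:
arm_command(moves=[0.0025,0.004,0.0005,0,0,0,0.005,0.0035,0.0006,0,0,0,0.006,0.0025,0.0007,0,0,0,0.006,0.0015,0.0009,0,0,0,0.0065,0.0005,0.0009,0,0,0,0.0065,-0.0005,0.001,0,0,0,0.006,-0.002,0.001,0,0,0,0.0055,-0.003,0.001,0,0,0])

```text
time_s: 10.27
tcp_pos: [0.4942, 0.175, 0.1842]
tool_rot: [-1.567, -0.002, 0.07]
wrist_force: [-2.5, 19.7, -1.2]
grip_width: 0.108
```

```bash
python3 look.py 9; python3 - <<'E'
from h import *
o=r.get_obs();print(o['grip_width'],o['wrist_force'],o['tcp_pos'])
E
```

```text
0.11242955646397812 [ 2.6552458  15.94203547 -3.20819548] [0.49512806 0.17472276 0.18427469]
```

View pics/s_9.png

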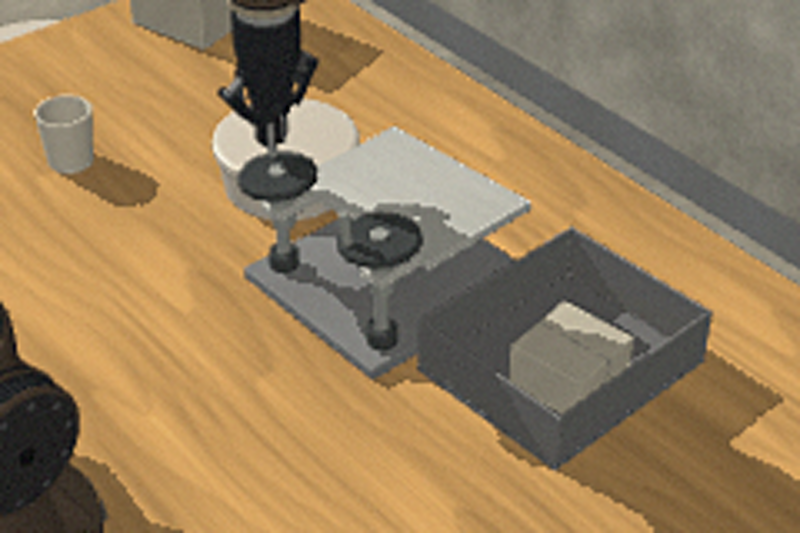

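Request:
arm_command(moves=[0.005,-0.002,0.001,0,0,0,0.0045,-0.004,0.001,0,0,0,0.004,-0.005,0.001,0,0,0,0.003,-0.006,0.001,0,0,0,0.0015,-0.006,0.001,0,0,0,0.0005,-0.0065,0.001,0,0,0,-0.0005,-0.0065,0.001,0,0,0,-0.0015,-0.0065,0.001,0,0,0])

```text
time_s: 11.03
tcp_pos: [0.5113, 0.1315, 0.192]
tool_rot: [-1.568, -0.003, 0.07]
wrist_force: [-1.2, 15.1, -3.3]
grip_width: 0.11
```

```bash
python3 - <<'E'
from h import *
o=r.get_obs();print(o['grip_width'],o['wrist_force'],o['tcp_pos'])
E
```

```text
0.1096147689060842 [-1.16563323 15.12680127 -3.30975649] [0.51125942 0.13152467 0.19197881]
```

Request:
arm_command(moves=[-0.0025,-0.006,0.001,0,0,0,-0.0035,-0.0055,0.001,0,0,0,-0.0045,-0.0045,0.0005,0,0,0,-0.005,-0.004,0.0005,0,0,0,-0.0055,-0.003,0.0005,0,0,0,-0.006,-0.002,0.0005,0,0,0,-0.006,-0.0005,0.0005,0,0,0,-0.006,0.0005,0.0005,0,0,0])

```text
time_s: 11.7
tcp_pos: [0.4727, 0.1055, 0.1966]
tool_rot: [-1.57, -0.005, 0.07]
wrist_force: [6.1, 0.8, -12.9]
grip_width: 0.109
```

```bash
python3 look.py 10;python3 - <<'E'
from h import *
o=r.get_obs();print(o['grip_width'],o['wrist_force'],o['tcp_pos'])
E
```

```text
0.10838930449943948 [ 2.38980055  3.39173998 -8.59642393] [0.47146615 0.10546164 0.19650274]
```

View pics/s_10.png

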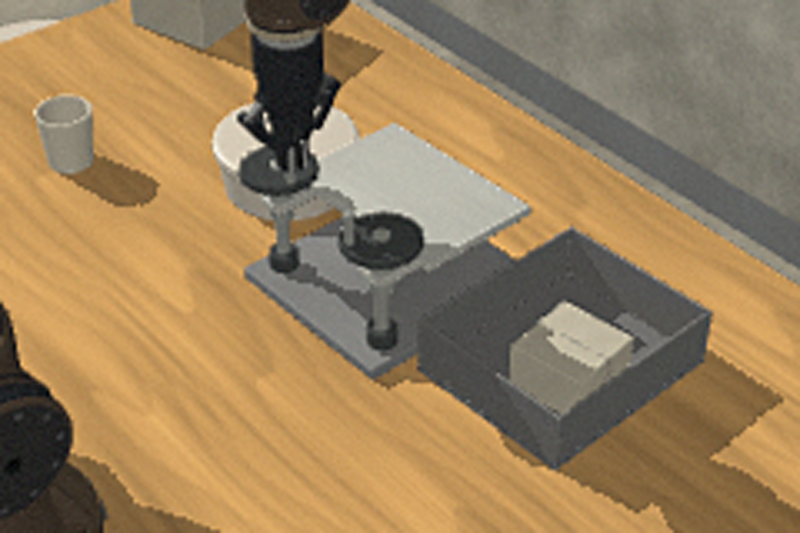

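Still gripping. Finish the remaining 80°.

Request:
arm_command(moves=[-0.006,0.0015,0.0005,0,0,0,-0.0055,0.0025,0.0005,0,0,0,-0.005,0.0035,0.0005,0,0,0,-0.0045,0.004,0.0005,0,0,0,-0.0035,0.005,0.0005,0,0,0,-0.0025,0.0055,0.0005,0,0,0,-0.0015,0.006,0.0005,0,0,0,-0.0005,0.006,0.0005,0,0,0])

```text
time_s: 12.47
tcp_pos: [0.4458, 0.1391, 0.2013]
tool_rot: [-1.572, -0.009, 0.071]
wrist_force: [0.1, -6.4, 3.7]
grip_width: 0.014
```

```bash
python3 look.py 11;python3 - <<'E'
from h import *
o=r.get_obs();print(o['grip_width'],o['wrist_force'],o['tcp_pos'])
E
```

```text
0.003175787821010483 [ 1.73979853 -1.32018718  0.24607531] [0.44371878 0.13939671 0.20137087]
```

View pics/s_11.png

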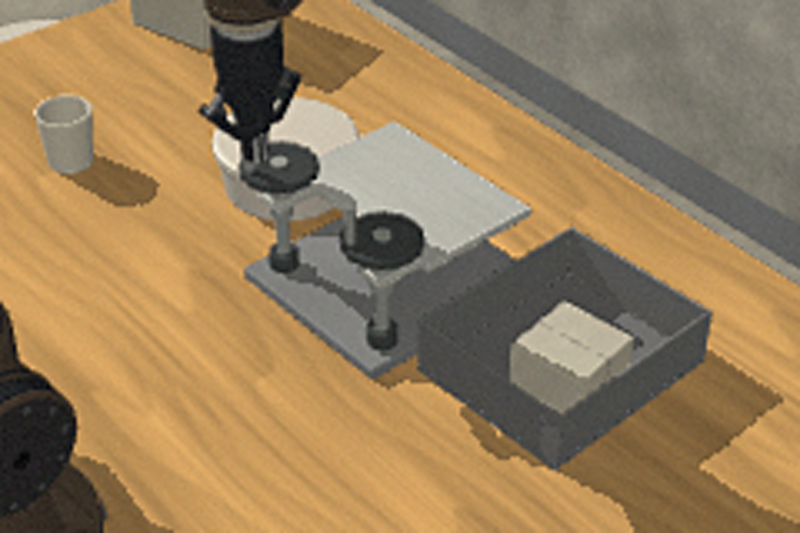

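Request:
arm_command(moves=[0,0.001,0.03,0,0,0,0,0.002,0.035,0,0,0,0.025,0.003,0,0,0,0,0.035,0.003,0,0,0,0,0.035,0.004,-0.03,0,0,0,0.006,0.001,-0.04,0,0,0,0,0,-0.035,0,0,0,0,0,-0.012,0,0,0,0,0,0,0,0,0])

```text
time_s: 13.32
tcp_pos: [0.5397, 0.1527, 0.1489]
tool_rot: [-1.571, 0.002, 0.071]
wrist_force: [0.6, -0.3, -0.5]
grip_width: 0.003
```

```bash
python3 look.py 12;python3 - <<'E'
from h import *
o=r.get_obs();print(o['grip_width'],o['wrist_force'],o['tcp_pos'])
E
```

```text
-0.0008062024025266203 [ 0.16763594 -0.12988981  0.55377251] [0.53995312 0.15284792 0.15182262]
```

View pics/s_12.png

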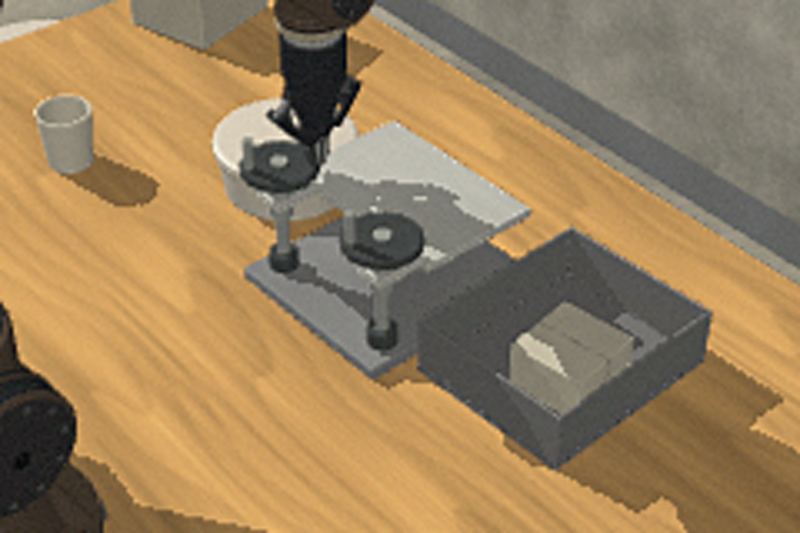

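Request:
arm_command(moves=[0.006,0,-0.006,0,0,0,0,0,-0.005,0,0,0,0,0,-0.002,0,0,0,0,0,-0.002,0,0,0,0,0,-0.0015,0,0,0,0,0,-0.0015,0,0,0,0,0,0,0,0,0,0,0,0,0,0,0])

```text
time_s: 14.08
tcp_pos: [0.546, 0.153, 0.1349]
tool_rot: [-1.571, -0.002, 0.071]
wrist_force: [-0.9, 0.3, 12.2]
grip_width: 0.001
```

```bash
python3 - <<'E'
from h import *
o=r.get_obs();print(o['grip_width'],o['wrist_force'],o['tcp_pos'])
E
```

```text
0.0014997060691919245 [-0.93091799  0.32870652 12.1675706 ] [0.54600061 0.15299063 0.13492761]
```

Request:
arm_command(moves=[0.001,0,0.02,0,0,0,0.001,-0.036,0,0,0,0,0.001,-0.036,0,0,0,0,0.001,-0.036,0,0,0,0,0.001,-0.036,0,0,0,0,0.001,-0.036,0,0,0,0,0,-0.02,-0.008,0,0,0,0,0,-0.005,0,0,0,0,0,-0.002,0,0,0,0,0,-0.002,0,0,0,0,0,-0.0015,0,0,0,0,0,-0.0015,0,0,0,0,0,0,0,0,0,0,0,0,0,0,0])

```text
time_s: 15.25
tcp_pos: [0.5518, -0.0463, 0.1341]
tool_rot: [-1.571, -0.001, 0.072]
wrist_force: [-1.2, 0.1, 4.7]
grip_width: -0.001
```

```bash
python3 - <<'E'
from h import *
o=r.get_obs();print(o['grip_width'],o['wrist_force'],o['tcp_pos'])
E
```

```text
-0.0014944801130572088 [-1.21354129  0.06059472  4.69307712] [ 0.55177761 -0.04625373  0.13412386]
```

Request:
arm_command(moves=[0.01,0.01,0.018,0,0,0,0.025,0.023,0,0,0,0,0.025,0.024,0,0,0,0,0.025,0.024,0,0,0,0,0.02,0.02,-0.006,0,0,0,0,0,-0.005,0,0,0,0,0,-0.002,0,0,0,0,0,-0.002,0,0,0,0,0,-0.0015,0,0,0,0,0,-0.0015,0,0,0,0,0,0,0,0,0,0,0,0,0,0,0])

```text
time_s: 16.25
tcp_pos: [0.6559, 0.0542, 0.1358]
tool_rot: [-1.569, -0.001, 0.07]
wrist_force: [-6.2, 6.6, 14.3]
grip_width: -0.004
```

```bash
python3 - <<'E'
from h import *
o=r.get_obs();print(o['grip_width'],o['wrist_force'],o['tcp_pos'])
E
```

```text
-0.003996126832127707 [-6.15002169  6.55843999 14.25249025] [0.65586864 0.05419754 0.13583633]
```

Request:
arm_command(moves=[0,0,0.03,0,0,0,-0.01,-0.01,0.035,0,0,0,-0.015,-0.038,0.015,0,0,0,-0.015,-0.038,0,0,0,0,-0.02,-0.035,0,0,0,0,-0.02,-0.035,0,0,0,0,-0.02,-0.035,0,0,0,0,-0.02,-0.035,0,0,0,0,0,0,0,0,0,0])

```text
time_s: 17.0
tcp_pos: [0.5335, -0.1757, 0.2135]
tool_rot: [-1.572, 0.0, 0.066]
wrist_force: [0.3, -0.1, -0.0]
grip_width: 0.003
```

```bash
python3 look.py 13
```

```text
(no output)
```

View pics/s_13.png

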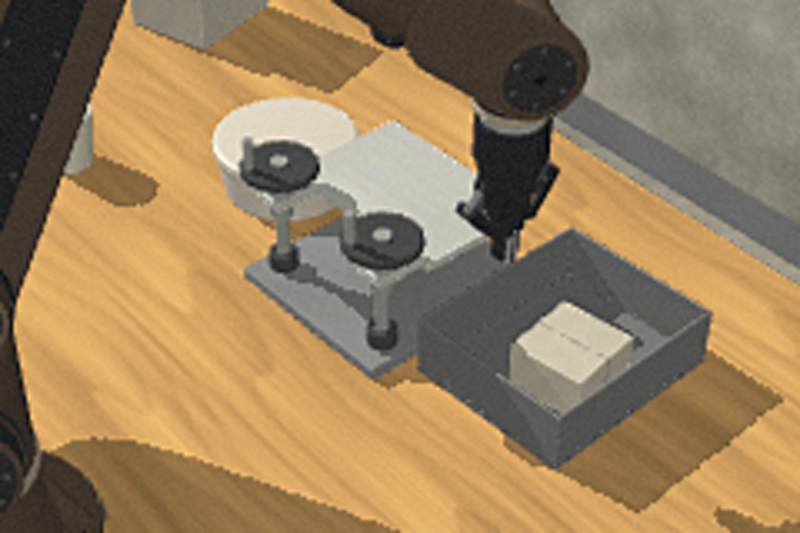

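View pics/t_13.png

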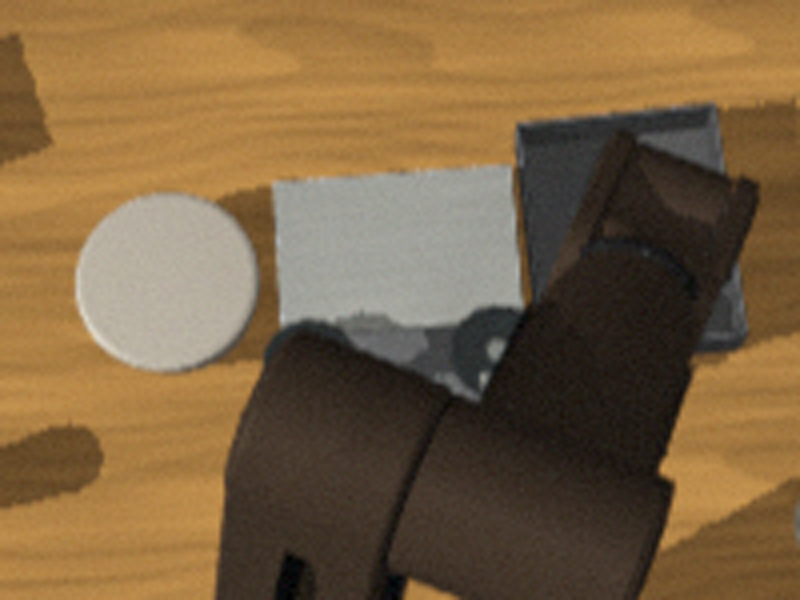

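```bash
python3 - <<'E'
from fit import *
s=r.camera('side');q=np.load('q.npy')
L=atz(s,S(248,139),.206);R=atz(s,S(349,213),.206);hL=atz(s,S(279,161),.169);hR=atz(s,S(382,234),.169)
print(L,R,hL,hR); q[3]=q[4]=-.002
for n,a in(('L',.09),('R',-.09)):print(n,pt(q,[-.12,a,.043+.02]))
for p,h in((L,hL),(R,hR)): d=p-h; print(np.degrees(np.arctan2(d[1],d[0])),np.hypot(d[0],d[1]))
E
```

```text
[0.45147135 0.15833055 0.206     ] [ 0.45580693 -0.02046215  0.206     ] [0.48306508 0.14540818 0.169     ] [ 0.4901091  -0.03325463  0.169     ]
L [0.478579   0.14202358 0.18599632]
R [ 0.48365504 -0.03790484  0.18599632]
157.7546068504543 0.03413431999885787
159.54774805800986 0.0366099267796524
```

Request:
arm_command(moves=[-0.015,0.025,0.02,0,0,0,-0.016,0.025,0,0,0,0,-0.016,0.025,0,0,0,0,-0.016,0.025,0,0,0,0,-0.0145,0.0255,0,0,0,0,0,0,-0.02,0,0,0,0,0,-0.02,0,0,0,0,0,0,0,0,0,0,0,0,0,0,0])

```text
time_s: 17.9
tcp_pos: [0.4596, -0.0442, 0.1928]
tool_rot: [-1.57, 0.001, 0.072]
wrist_force: [1.7, -0.5, 0.1]
grip_width: -0.002
```

```bash
python3 look.py 14
```

```text
(no output)
```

View pics/s_14.png

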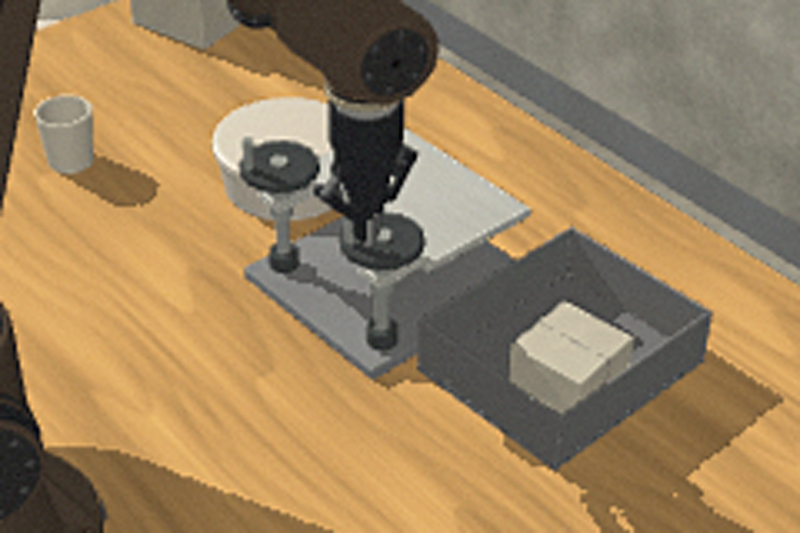

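```bash
python3 - <<'E'
from h import *
s=r.camera('side')
cv2.imwrite('pics/z14.png',cv2.resize(s['color'][160:210,215:275],(720,600),interpolation=cv2.INTER_NEAREST))
print(r.get_obs()['wrist_force'],proj(s,r.get_obs()['tcp_pos']))
E
```

```text
[ 0.05160221 -0.36580361  0.58282593] [[240.03541462 189.52124873]]
```

View pics/z14.png

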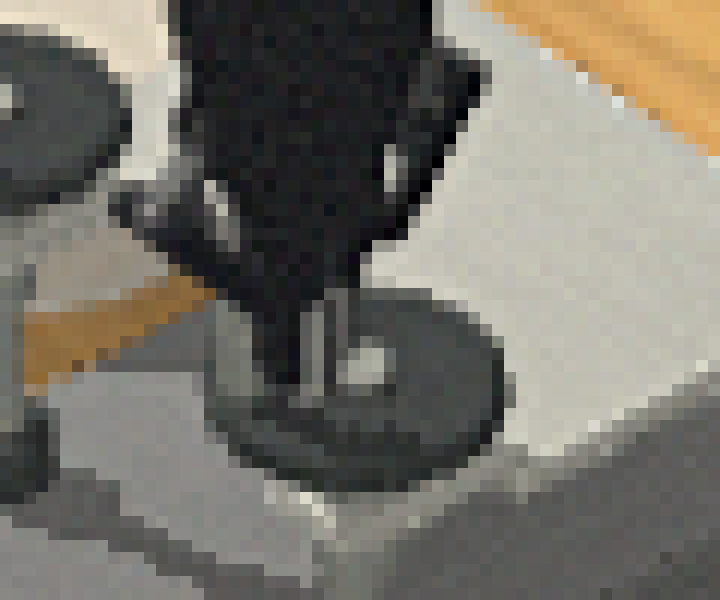

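Request:
arm_command(moves=[0.001,0.007,0,0,0,0,0.003,0.006,0,0,0,0,0.003,0.005,0,0,0,0,0.003,0.005,0,0,0,0,0.003,0.004,0,0,0,0,0,0,0,0,0,0,0,0,0,0,0,0])

```text
time_s: 18.63
tcp_pos: [0.4743, -0.0181, 0.1938]
tool_rot: [-1.572, -0.004, 0.071]
wrist_force: [6.3, -5.3, 0.5]
grip_width: 0.004
```

```bash
python3 look.py 15;python3 - <<'E'
from h import *
s=r.camera('side')
cv2.imwrite('pics/z15.png',cv2.resize(s['color'][160:210,215:275],(720,600),interpolation=cv2.INTER_NEAREST))
print(r.get_obs()['wrist_force'],r.get_obs()['tcp_pos'])
E
```

```text
[ 4.83749274 -5.18890319  0.96431956] [ 0.47428676 -0.0182201   0.1938343 ]
```

View pics/z15.png

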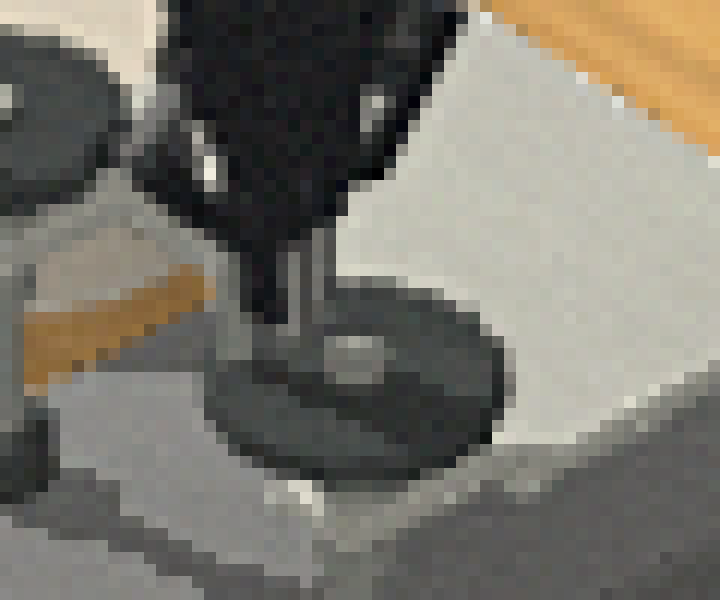

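Request:
arm_command(moves=[0,-0.006,0.01,0,0,0,0,0,0.03,0,0,0,-0.006,0.038,0,0,0,0,-0.006,0.038,0,0,0,0,-0.005,0.038,0,0,0,0,-0.005,0.038,0,0,0,0,0,0.003,-0.02,0,0,0,0,0,-0.02,0,0,0,0,0,0,0,0,0,0,0,0,0,0,0])

```text
time_s: 19.62
tcp_pos: [0.4505, 0.1314, 0.1929]
tool_rot: [-1.571, 0.001, 0.071]
wrist_force: [0.2, -1.1, 0.3]
grip_width: -0.002
```

```bash
python3 - <<'E'
from h import *
s=r.camera('side')
cv2.imwrite('pics/z16.png',cv2.resize(s['color'][140:190,190:250],(720,600),interpolation=cv2.INTER_NEAREST))
print(r.get_obs()['wrist_force'],r.get_obs()['tcp_pos'])
E
```

```text
[-0.30329942 -0.31149774 -0.40925577] [0.45097621 0.13113463 0.19364782]
```

View pics/z16.png

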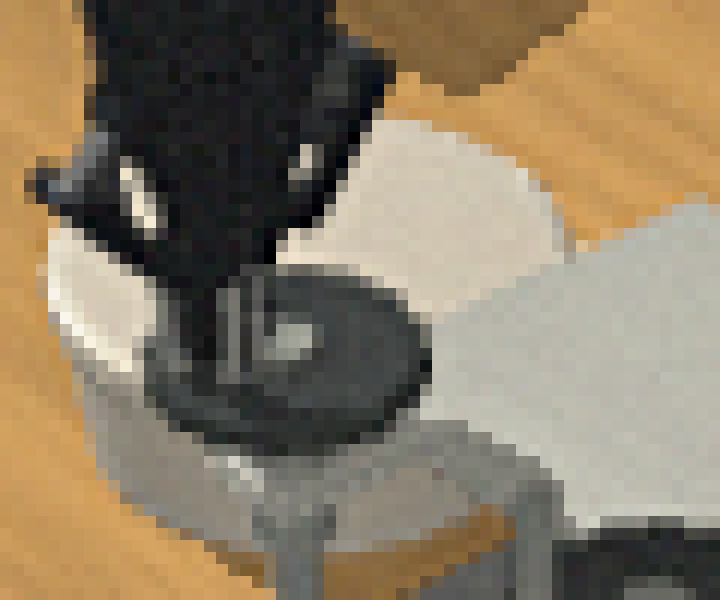

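Peg visible just left of the closed fingers (~(180,330)); push.

Request:
arm_command(moves=[0.001,0.008,0,0,0,0,0.002,0.006,0,0,0,0,0.003,0.005,0,0,0,0,0.004,0.006,0,0,0,0,0,0,0,0,0,0,0,0,0,0,0,0])

```text
time_s: 20.17
tcp_pos: [0.4618, 0.1561, 0.1941]
tool_rot: [-1.571, -0.003, 0.071]
wrist_force: [0.2, -5.6, 3.6]
grip_width: 0.005
```

```bash
python3 - <<'E'
from h import *
s=r.camera('side')
cv2.imwrite('pics/z17.png',cv2.resize(s['color'][140:190,190:250],(720,600),interpolation=cv2.INTER_NEAREST))
print(r.get_obs()['wrist_force'],r.get_obs()['tcp_pos'])
E
```

```text
[ 2.31214018 -5.79236107  3.24276812] [0.46174255 0.15601173 0.19410914]
```

View pics/z17.png

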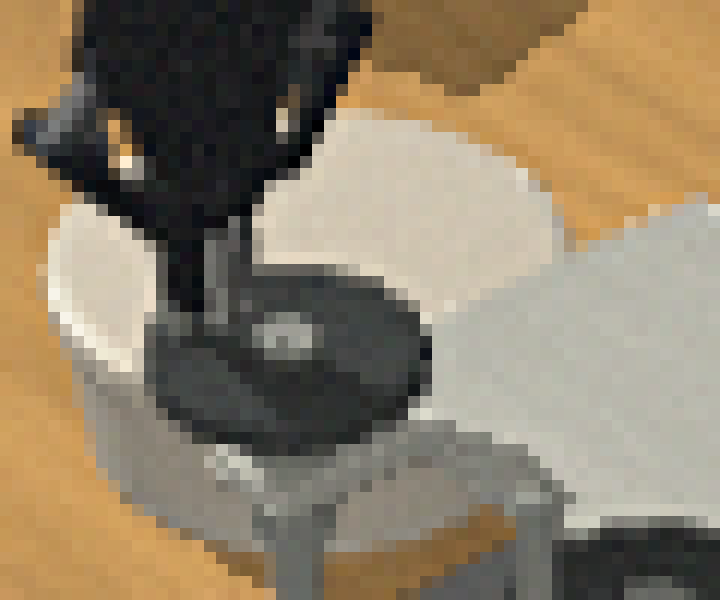

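Request:
arm_command(moves=[0,-0.006,0.01,0,0,0,0,0,0.03,0,0,0,0.03,0.001,0,0,0,0,0.03,0.001,0,0,0,0,0.024,0,0,0,0,0,0,0,-0.035,0,0,0,0,0,-0.035,0,0,0,0,0,-0.015,0,0,0,0,0,-0.008,0,0,0,0,0,-0.003,0,0,0,0,0,-0.002,0,0,0,0,0,-0.002,0,0,0,0,0,0,0,0,0,0,0,0,0,0,0])

```text
time_s: 21.38
tcp_pos: [0.5462, 0.1522, 0.1363]
tool_rot: [-1.57, -0.005, 0.071]
wrist_force: [-1.4, -0.7, 15.6]
grip_width: -0.001
```

```bash
python3 - <<'E'
from h import *
print(r.get_obs()['wrist_force'],r.get_obs()['tcp_pos'])
E
```

```text
[-1.4206647  -0.6962197  15.55123686] [0.54617405 0.15220337 0.13630737]
```

Left now 0.1363. Now probe right.

Request:
arm_command(moves=[0.001,0,0.022,0,0,0,0.001,-0.036,0,0,0,0,0.001,-0.036,0,0,0,0,0.001,-0.036,0,0,0,0,0.001,-0.036,0,0,0,0,0.001,-0.036,0,0,0,0,0,-0.019,-0.01,0,0,0,0,0,-0.005,0,0,0,0,0,-0.002,0,0,0,0,0,-0.002,0,0,0,0,0,-0.002,0,0,0,0,0,-0.001,0,0,0,0,0,0,0,0,0,0,0,0,0,0,0])

```text
time_s: 22.55
tcp_pos: [0.5513, -0.046, 0.1342]
tool_rot: [-1.571, -0.002, 0.073]
wrist_force: [-0.7, -0.9, 8.2]
grip_width: 0.003
```

```bash
python3 - <<'E'
from h import *
print(r.get_obs()['wrist_force'],r.get_obs()['tcp_pos'])
E
```

```text
[-0.74017044 -0.90871924  8.17164785] [ 0.5512603  -0.04604136  0.13416143]
```

Request:
arm_command(moves=[0.01,0,0.03,0,0,0,0.02,-0.03,0.03,0,0,0,0.02,-0.036,0.01,0,0,0,0.02,-0.036,0,0,0,0,0.02,-0.036,0,0,0,0,0,0,0,0,0,0])

```text
time_s: 23.05
tcp_pos: [0.6408, -0.1855, 0.1997]
tool_rot: [-1.573, -0.003, 0.069]
wrist_force: [-0.5, 0.0, 0.3]
grip_width: -0.001
```

```bash
python3 look.py 18; python3 - <<'E'
from h import *
s=r.camera('side')
cv2.imwrite('pics/z18.png',cv2.resize(s['color'][135:210,180:280],(800,600),interpolation=cv2.INTER_CUBIC))
E
```

```text
(no output)
```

View pics/z18.png

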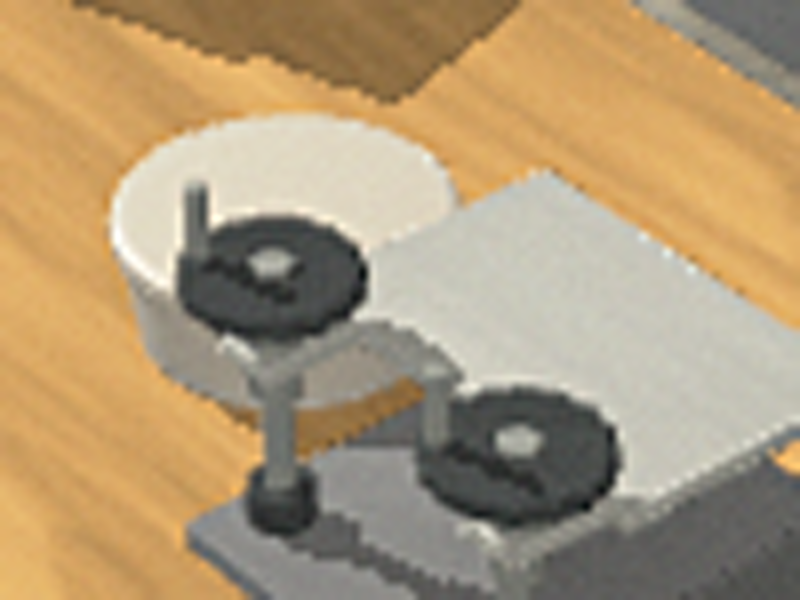

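View pics/t_18.png

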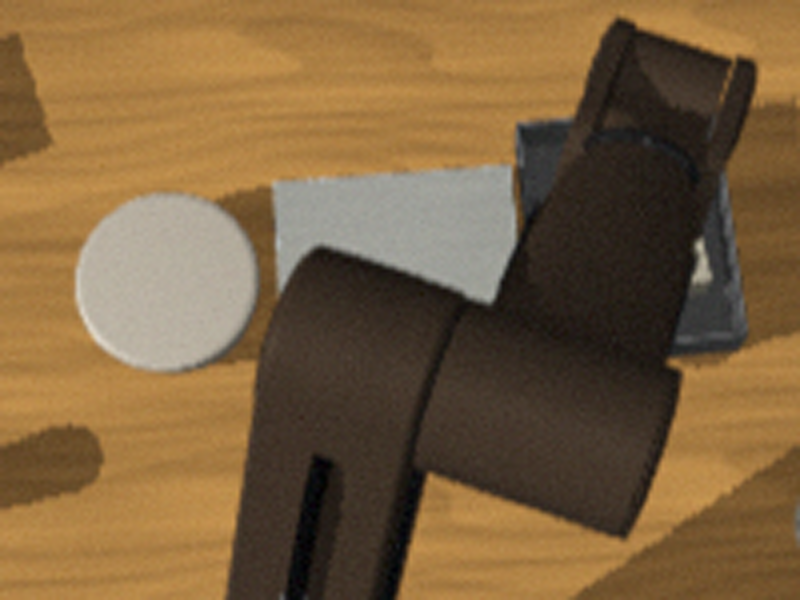

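```bash
python3 - <<'E'
from fit import *
s=r.camera('side')
Z=lambda u,v:(u/8+180,v/8+135)
for n,b,t,h in(('L',(196,256),(197,186),(272,262)),('R',(435,447),(437,374),(518,440))):
    H=atz(s,Z(*h),.170)
    for p,z in((b,.168),(t,.206)): d=atz(s,Z(*p),z)-H; print(n,np.degrees(np.arctan2(d[1],d[0])),np.hypot(d[0],d[1]))
# detailed fit of plate from side: corners + hubs, xy fixed by q
E
```

```text
L 129.40467827923868 0.037499590998053584
L 123.54265359928722 0.03620142841991504
R 145.19753828054016 0.03713037895442446
R 139.4161176265477 0.03577737315130492
```

Request:
arm_command(moves=[0,0,0.035,0,0,0,-0.031,0.024,0,0,0,0,-0.031,0.024,0,0,0,0,-0.031,0.024,0,0,0,0,-0.031,0.024,0,0,0,0,-0.031,0.024,0,0,0,0,-0.03,0.024,0,0,0,0,0,0,-0.02,0,0,0,0,0,-0.022,0,0,0,0,0,0,0,0,0])

```text
time_s: 24.08
tcp_pos: [0.451, -0.0352, 0.1907]
tool_rot: [-1.57, 0.003, 0.074]
wrist_force: [-0.7, -0.9, -0.7]
grip_width: 0.003
```

```bash
python3 - <<'E'
from h import *
s=r.camera('side')
cv2.imwrite('pics/z19.png',cv2.resize(s['color'][160:210,215:275],(720,600),interpolation=cv2.INTER_NEAREST))
print(r.get_obs()['wrist_force'],r.get_obs()['tcp_pos'])
E
```

```text
[ 0.59598491 -0.04238089  0.20732132] [ 0.45195278 -0.03574819  0.19198006]
```

View pics/z19.png

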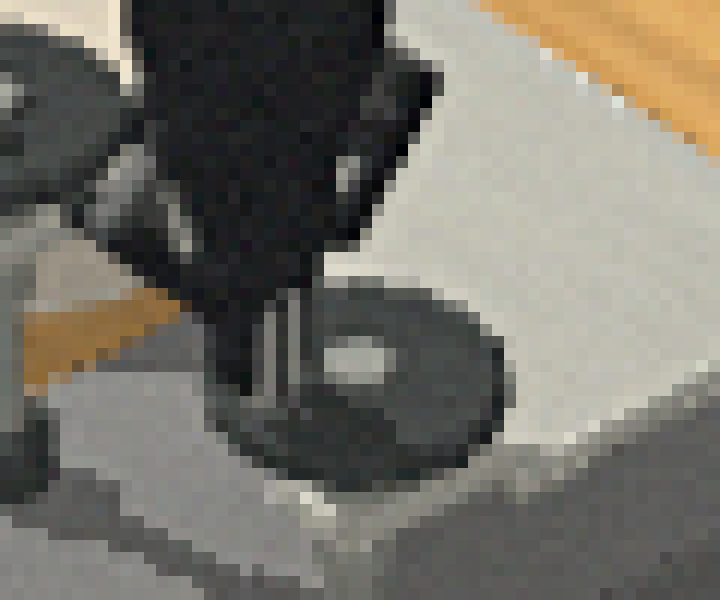

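Request:
arm_command(moves=[0.002,0.006,0.001,0,0,0,0.003,0.005,0,0,0,0,0.004,0.004,0,0,0,0,0.004,0.003,0,0,0,0,0.003,0.002,0,0,0,0,0,0,0,0,0,0])

```text
time_s: 24.63
tcp_pos: [0.4702, -0.0169, 0.1944]
tool_rot: [-1.572, -0.002, 0.072]
wrist_force: [1.0, -4.0, 2.6]
grip_width: 0.0
```

```bash
python3 - <<'E'
from h import *
s=r.camera('side')
cv2.imwrite('pics/z20.png',cv2.resize(s['color'][160:210,215:275],(720,600),interpolation=cv2.INTER_NEAREST))
print(r.get_obs()['wrist_force'],r.get_obs()['tcp_pos'])
E
```

```text
[ 1.23773859 -3.64125045  1.40959905] [ 0.47021625 -0.01700747  0.19440072]
```

View pics/z20.png

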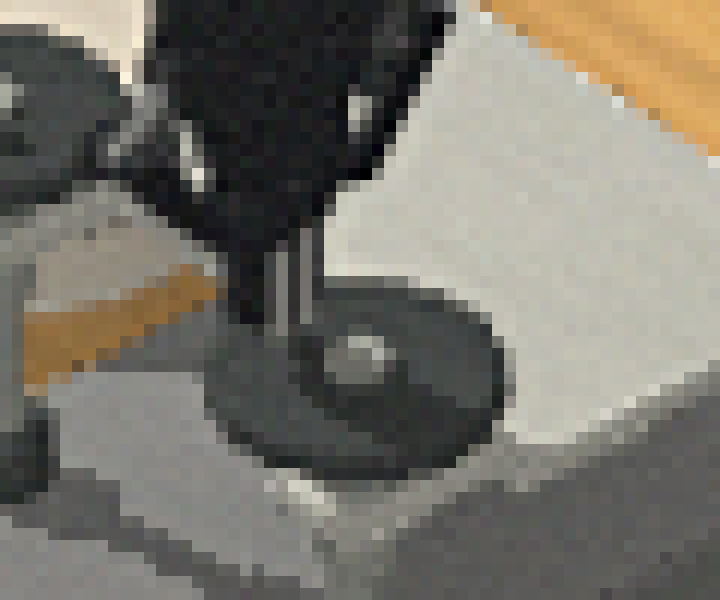

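Request:
arm_command(moves=[0,-0.008,0.01,0,0,0,0,-0.005,0.03,0,0,0,0.03,-0.006,0,0,0,0,0.03,-0.005,0,0,0,0,0.021,-0.005,0,0,0,0,0,0,-0.035,0,0,0,0,0,-0.035,0,0,0,0,0,-0.015,0,0,0,0,0,-0.008,0,0,0,0,0,-0.003,0,0,0,0,0,-0.002,0,0,0,0,0,-0.002,0,0,0,0,0,0,0,0,0,0,0,0,0,0,0])

```text
time_s: 25.85
tcp_pos: [0.5515, -0.0461, 0.1359]
tool_rot: [-1.572, -0.004, 0.071]
wrist_force: [-0.8, 0.3, 8.7]
grip_width: -0.003
```

Request:
arm_command(moves=[-0.001,0,0.022,0,0,0,-0.001,0.036,0,0,0,0,-0.001,0.036,0,0,0,0,-0.001,0.036,0,0,0,0,-0.001,0.036,0,0,0,0,0,0.036,0,0,0,0,0,0.019,-0.01,0,0,0,0,0,-0.004,0,0,0,0,0,-0.002,0,0,0,0,0,-0.002,0,0,0,0,0,-0.002,0,0,0,0,0,-0.001,0,0,0,0,0,0,0,0,0,0,0,0,0,0,0])

```text
time_s: 27.02
tcp_pos: [0.5461, 0.1521, 0.1363]
tool_rot: [-1.57, -0.003, 0.069]
wrist_force: [-0.6, 3.1, 13.4]
grip_width: 0.001
```

Request:
arm_command(moves=[0,0,0.03,0,0,0,0,0,0.04,0,0,0,0,0,0.04,0,0,0,0,0,0.04,0,0,0,0,0,0,0,0,0,0,0,0,0,0,0])

```text
time_s: 27.52
tcp_pos: [0.5458, 0.1518, 0.2871]
tool_rot: [-1.57, -0.005, 0.069]
wrist_force: [-0.1, 0.7, -0.0]
grip_width: 0.001
```

```bash
python3 look.py 21; python3 - <<'E'
from h import *
snap('top','tf')
o=r.get_obs();print(o['wrist_force'],o['tcp_pos'],o['joint_vel'])
E
```

```text
[-0.74127155 -0.43146507 -0.34884486] [0.5447665  0.15212293 0.28346081] [ 6.56301783e-03  1.19269070e-02  1.25419913e-03  6.87521905e-04
  1.01159744e-03 -6.24634198e-05]
```

View pics/s_21.png

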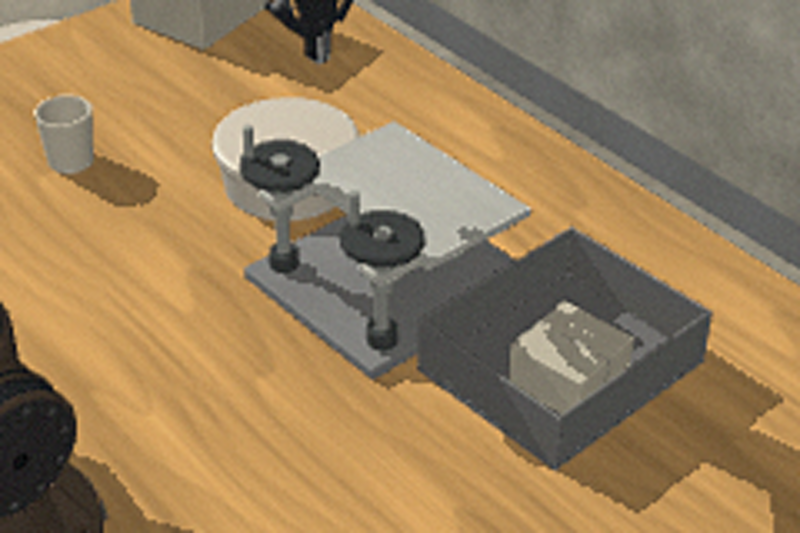

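View pics/tf.png

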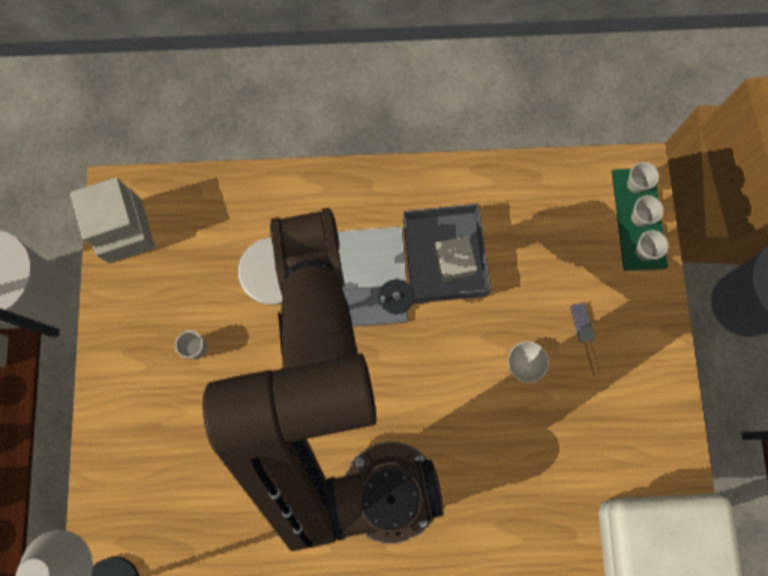

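The mould is in the bin, the gripper is clear of everything, and the tub, cup, bowl and brush have not moved.

```bash
python3 -c "
from h import *
print(r.sign_off())"
```

```text
the job is handed in; nothing more can be done
None
```

The mould is in the bin, the plate is level within tolerance by my measurements, and the job was handed in at about 28 s of the 72 s allowed.

- **Mould:** I pushed it off the plate's right edge with the half-open fingers. The last pictures show it at rest in the bin, centred near (0.60, -0.21) m, about 30 mm inside the bin's y limit of 90 mm.
- **Knobs:** I turned both clockwise, first gripping the pegs and then nudging them with closed fingers. The grip slipped off each peg near the end of its turn, and one nudge on the right knob turned it only about 17° instead of 40°. A second nudge corrected that.
- **Level check:** I touched the plate with the closed fingertip and read its height at three points. The final left and right readings were 0.1363 m and 0.1359 m. The pivot reading was 0.1358 m, taken before the last knob adjustments, but that point is fixed in height. This gives a tilt of about 0.004 rad against the limit of 0.02. The first probe, before the corrections, gave about 0.013 rad.
- **Other checks:** Estimates of foot height and peg angle from the pictures were off by a millimetre or two and several degrees, so I relied on the touch readings. The tub, bowl, cup and brush look unmoved, and the arm was clear of everything at hand-in, with no notable wrist force.

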